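# Nest the empty sample tubs on the scene-of-crime table

### The job

Pack away the three empty white sample tubs by nesting them, largest first: leave the wide one standing on the table, stand the middle-sized one upright on its floor, and only then stand the narrow one upright on the floor of the middle-sized one. Leave the orange tub and the white pot with the red lid where they stand.

Things in the scene. Friction and masses are not known exactly. Their poses are not given: they have to be found in the camera images.
- large_center (a point): Widest white tub, open at the top, round, 55 mm high: outside diameter 94 mm at the foot widening to 106 mm from 30 mm up to the rim; walls 4 mm, floor 5 mm thick. It stands upright on the table. The point is on its axis, half-way up (27.5 mm over its underside); z points up out of the mouth.
- medium_center (a point): Middle-sized white tub, open at the top, round, 75 mm high: outside diameter 60 mm at the foot widening to 68 mm from 45 mm up to the rim (straight-sided there, the place to grip it across); walls 4 mm, floor 5 mm thick, about 80 g. It stands upright on the table. The point is on its axis, half-way up (37.5 mm over its underside); z points up out of the mouth. Nested, its rim stands 25 mm above the widest tub's rim.
- small_center (a point): Narrow white tub, open at the top, round, 92 mm high: outside diameter 36 mm at the foot widening to 42 mm from 60 mm up to the rim (straight-sided there, the place to grip it across); walls 4 mm, floor 5 mm thick, about 50 g. It stands upright on the table. The point is on its axis, half-way up (46 mm over its underside); z points up out of the mouth. Nested, its rim stands 22 mm above the middle-sized tub's rim.
- orange_center (a point): Bystander: orange tub of the same shape and size as the middle-sized white one (68 mm across, 75 mm high), not to be moved. The point is on its axis, half-way up.
- sealed_center (a point): Bystander: closed white pot with a red screw lid, 48 mm across, 78 mm high, not to be moved. The point is on its axis, half-way up.

How it is judged (in metres and radians):
On the way:
1. the middle-sized white tub stands in the widest one while the narrow one is still apart from both (angle between each of large_center, medium_center's own z axis and vertical below 0.17 rad and height (world z) of large_center below 0.035 m and horizontal distance between medium_center and large_center below 0.02 m and z of medium_center in the frame of large_center between 0.009 and 0.021 m and horizontal distance between small_center and medium_center above 0.06 m), for 0.2 s.
At the end, for the whole second after the job is handed in: The widest white tub stands upright on the table (within 10 degrees); the middle-sized one stands upright (10 degrees) on its floor (height within 6 mm, centres within 20 mm); the narrow one stands upright (10 degrees) on the floor of the middle-sized one (height within 6 mm, centres within 15 mm) (angle between each of large_center, medium_center, small_center's own z axis and vertical below 0.17 rad and height (world z) of large_center below 0.035 m and horizontal distance between medium_center and large_center below 0.02 m and z of medium_center in the frame of large_center between 0.009 and 0.021 m and horizontal distance between small_center and medium_center below 0.015 m and z of small_center in the frame of medium_center between 0.0075 and 0.0195 m); the robot touches nothing.
It fails at once if the orange tub was moved more than 30 mm (distance of orange_center from where it was at the start of the episode above 0.03 m).
It fails at once if the red-lidded pot was moved more than 30 mm (distance of sealed_center from where it was at the start of the episode above 0.03 m).
It also fails if it takes over 53 s, if anything falls off the work surface, if the arm or the gripper's body presses on something with over 40 N, if the wrist force passes 120 N, or if a joint passes its speed limit or range.

### The arm

A 6-joint arm with a two-finger parallel gripper is mounted at the origin on the work surface. World frame = base frame: x ahead of the robot, y to its left, z up, the work surface at z = 0. Lengths are in mm, angles in degrees, forces in N, time in s.
With the tool pointing down it reaches from about 350 to 975 mm from the base axis. Payload 4.9 kg.
Tool frame: the origin (TCP) lies at the very end of the fingers, on their centre line; the grasp point (between the pads) lies 19 mm behind it; y points along the fingers, z is the direction in which the jaws open and shut, and the axes are right-handed (so a half turn about y gives the same grasp; the last joint's range is limited). The gripper opens to 85 mm and grips with 20 to 120 N. Pads are 22 mm wide; open, the fingers measure 114 mm over their backs; the gripper's body (76 mm by 85 mm) begins 54 mm behind the grasp point. The pads swing forward as they close: fully open they stand 13 mm farther back than shut.
Start: joints at [-74.026, 3.019, 92.412, -0, 84.569, -6.818], TCP at [242.112, -576.18, 205.904] pointing down, gripper open.
Joint ranges: [-172.51, 172.51], [-57.92, 126.97], [3.15, 148.05], [-58.71, 238.71], [5.1, 150.11], [-179.66, 179.66]. Speed limits (degrees/s): [147.25, 147.25, 180, 180, 180, 180].

### API

Orientations are given as [roll, pitch, yaw] about the fixed x, y, z axes, in that order (R = Rz(yaw) Ry(pitch) Rx(roll)).
In Python, from cell import r, eyes, finder gives the robot as it stands.
- The arm moves only by the shell command python3 -m crank 'ROWS' [OPENING] [FORCE]. ROWS is text: rows parted by semicolons, each of 6 numbers parted by spaces: the shift along the tool's x, y, z in m, then the turn, a rotation vector about the tool's x, y, z in degrees. In form: x y z wx wy wz; .... A call has 1 to 12 rows; each row is the pose to reach, as a shift and turn from the pose commanded when the call began, along the tool's axes at that moment; what a row does not reach only later rows make up. A row lasts 1/8 s, in which the tool goes at most 62.5 mm and 10.7 degrees, less where a joint would pass 70% of its speed; a pose out of reach is approached as far as the arm can. A call with a gripper value outside its range is refused whole. OPENING is the opening, from -1 (shut) to 1 (fully open), set as the call begins (- or left out, the last holds). The fingers move at their own pace and stop on an object; FORCE is the grip in N (left out, the last holds). Time passes only in rows, so rows that repeat a pose let the fingers close. It gives the time, the measured TCP pose, the force and the opening at its end, in the units of the state.
- r.get_state(): the state, without advancing time (a new reading comes with each control period).
- eyes.camera(name): name is "side" or "top"; returns a dict with "color" (420x560x3 uint8, red, green, blue), "depth" (420x560 float32, mm along the optical axis (not along the pixel's ray), 0 where there is no reading), "K" (3x3 intrinsics, pixels), "k1" (the pictures are not rectified: a ray, as slopes to the right and down, at radius r is drawn at 1 + k1 r^2 times it, then the intrinsics apply), "pose" (4x4, takes a point from camera to world coordinates). Camera axes: x right, y up, looking along -z (the intrinsics and any distortion apply to the point x, -y, -z); pixel columns grow to the right and rows downward; lengths in mm; the calibration is good to about 2 mm. A picture is of the moment at which its call begins.
- r.job_done(): hands the job in, once; it reports no verdict.
Trained networks look in a picture, given as the dict that the camera call returned (one of the last four; its "shot" number tells which), for a name from the list of things; names that differ only in an ending like _2 or _b are one class to them, and where a whole thing is asked for, a point or a joint stands for the part that bears it (a point fixed in the world has none). Each returns a list of dicts, best first, with "confidence" (0 to 1); they miss things now and then, are a little off and sometimes report something else, mostly with a low value. They report only what shows in the picture. A call takes as long as a camera call.
- finder.boxes_of(thing, picture): "position" ([x, y, z] in mm, in the coordinates of the camera as it stood for that picture, good to about 4 mm: the middle of the surface that is visible of it).
The state is a dict: "time": time; "joint_pos": joint angles; "joint_velocities": joint speeds; "joint_torque": joint torques, N m; "eef_pos": TCP position; "orientation": TCP orientation; "wrist_force": force on the tool from outside, world axes, zero at the start; "torque": the same for the moment, N m; "grip_width": finger opening in mm.
Only numpy, scipy, OpenCV 4.12 (cv2) and the standard library are available. Lean on these libraries where they do the work, as an engineer would, in place of code of your own. Each camera call takes 0.05 s, during which the arm holds its last target. There are 200 camera calls.

## Working session

There is one attempt and no reset: what is moved stays moved. The work goes in short steps, Python scripts to look and compute and a shell command to move; the robot and the scene stay as the last step left them, time stands still between calls to the robot, and variables do not carry over. Pictures are saved under pics/ and viewed, about 8 in all and at most 12, crops included, and the job is handed in when it is done.

```bash
mkdir -p pics
cat > h.py <<'E'
import numpy as np, cv2
from cell import r, eyes, finder
def w(p,pic): return (pic["pose"]@np.r_[p,1])[:3]
def cloud(pic):
    d=pic["depth"];K=pic["K"];h,wd=d.shape
    v,u=np.mgrid[:h,:wd]
    dist=np.array([pic["k1"],0,0,0,0.])
    n=cv2.undistortPoints(np.stack([u,v],-1).reshape(-1,1,2).astype(float),np.array(K,float),dist).reshape(h,wd,2)
    P=np.stack([n[...,0]*d,-n[...,1]*d,-d,np.ones_like(d)],-1)
    return (P@np.array(pic["pose"]).T)[...,:3]
def save(pic,name): cv2.imwrite("pics/"+name,pic["color"][...,::-1])
E
python3 - <<'E'
from h import *
s=r.get_state();print(s)
ims=[]
for c in("top","side"):
    p=eyes.camera(c);save(p,c+"0.png");np.savez(c+"0.npz",W=cloud(p),c=p["color"],d=p["depth"])
    print(c,np.round(p["pose"],2).tolist(),p["K"],p["k1"])
    for t in("large_center","medium_center","small_center","orange_center","sealed_center"):
        print(t,[(round(b["confidence"],2),np.round(w(b["position"],p)).tolist()) for b in finder.boxes_of(t,p)[:3]])
E
```

```text
{'time': 0.0, 'joint_pos': array([-7.40260911e+01,  3.05791757e+00,  9.24906787e+01, -1.88066126e-03,
        8.45673547e+01, -6.81744390e+00]), 'joint_velocities': array([-0.01023276, -0.00746768, -0.10943493,  0.04935945, -0.07620921,
        0.00589655]), 'joint_torque': array([ 2.68477903e-03, -3.93677437e+01, -3.70173275e+01, -8.13485258e-06,
        7.04422957e-03, -6.60351390e-06]), 'eef_pos': array([ 241.92667908, -575.56464348,  204.670663  ]), 'orientation': array([-9.01153533e+01,  1.19054745e-02, -1.57208479e+02]), 'wrist_force': array([ 0.01765476, -0.12284256, -0.30497355]), 'torque': array([-0.0150803 , -0.03942933, -0.02745471]), 'grip_width': 85.86999836567905}
top [[0.0, 1.0, -0.04, 505.65], [-1.0, 0.0, -0.01, -5.22], [-0.01, 0.04, 1.0, 869.65], [0.0, 0.0, 0.0, 1.0]] [[497.85552787   0.         282.15582713]
 [  0.         497.85552787 209.5334589 ]
 [  0.           0.           1.        ]] 0.026298414405070754
large_center [(0.89, [465.0, -139.0, 5.0])]
medium_center [(0.93, [606.0, -272.0, 42.0])]
small_center [(0.8, [468.0, 111.0, 63.0])]
orange_center [(0.63, [612.0, 268.0, 41.0])]
sealed_center [(0.91, [622.0, 10.0, 78.0])]
side [[0.99, 0.11, -0.11, 475.81], [-0.16, 0.71, -0.69, -454.02], [0.0, 0.7, 0.72, 568.0], [0.0, 0.0, 0.0, 1.0]] [[409.50673615   0.         278.04323894]
 [  0.         409.50673615 205.00428883]
 [  0.           0.           1.        ]] -0.12525534344787467
large_center [(0.59, [470.0, -122.0, 21.0])]
medium_center [(0.74, [612.0, -256.0, 44.0])]
small_center [(0.71, [474.0, 88.0, 67.0])]
orange_center [(0.97, [604.0, 235.0, 46.0]), (0.23, [473.0, 88.0, 68.0])]
sealed_center [(0.55, [621.0, -8.0, 64.0])]
```

Run:
```python
from h import *
Z=np.load("top0.npz");W=Z["W"]
from scipy.optimize import least_squares
for n,c,h,R in(("L",(465,-139),55,53),("M",(606,-272),75,34),("S",(468,111),92,21),("O",(612,268),75,34),("P",(622,10),78,24)):
    m=(np.hypot(W[...,0]-c[0],W[...,1]-c[1])<R+25)&(abs(W[...,2]-h)<5)&(Z["d"]>0)
    q=W[m][:,:2]
    f=lambda p:np.hypot(q[:,0]-p[0],q[:,1]-p[1])-p[2]
    s=least_squares(f,[*c,R-2],loss="soft_l1")
    print(n,m.sum(),s.x.round(1),"z",np.median(W[m][:,2]).round(1),"res",np.abs(f(s.x)).mean().round(1),
      "bbox mid",((q.max(0)+q.min(0))/2).round(1),np.ptp(q,axis=0).round(1))
m=(abs(W[...,2])<15)&(Z["d"]>0);print("table",np.median(W[m][:,2]))
```

```text
L 541 [ 465.6 -132.3   50.5] z 55.6 res 1.1 bbox mid [ 465.1 -132.7] [104.2 104.6]
M 389 [ 605.9 -264.4   31.5] z 75.3 res 1.1 bbox mid [ 606.4 -264.7] [67.2 67.5]
S 212 [472.2 105.1  18.8] z 92.5 res 1.1 bbox mid [472.3 105.4] [40.6 41.1]
O 375 [606.1 259.6  31.5] z 75.1 res 1.1 bbox mid [606.5 259.9] [66.4 66.4]
P 691 [618.5   7.2  16.8] z 78.7 res 4.7 bbox mid [618.2   7.6] [46.3 44.9]
table 0.9190001472675249
```

View pics/top0.png

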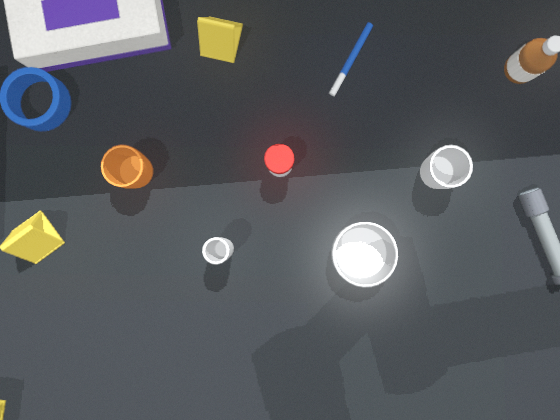

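View pics/side0.png

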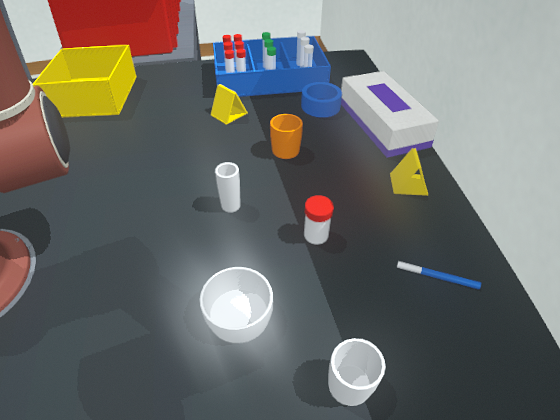

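The top view shows the large tub at (365,254), medium at (447,167), small at (217,250), orange at (127,167) and the pot at (279,160). All five match the networks' finds. I'll cross-check with the side camera and work out the first shift.

```bash
cat >> h.py <<'E'
from scipy.spatial.transform import Rotation as Ro
from scipy.optimize import least_squares
def shift(target):
    s=r.get_state();R=Ro.from_euler("xyz",s["orientation"],degrees=True)
    return (R.inv().apply(np.array(target)-s["eef_pos"])/1000).round(4)
def rim(W,d,c,h,R,b=25,hb=5):
    m=(np.hypot(W[...,0]-c[0],W[...,1]-c[1])<R+b)&(abs(W[...,2]-h)<hb)&(d>0)
    q=W[m][:,:2];f=lambda p:np.hypot(q[:,0]-p[0],q[:,1]-p[1])-R+2
    s=least_squares(f,c,loss="soft_l1");return s.x.round(1),m.sum(),np.abs(f(s.x)).mean().round(1)
E
python3 - <<'E'
from h import *
Z=np.load("side0.npz")
for n,c,h,R in(("L",(465,-132),55,53),("M",(606,-264),75,34),("S",(472,105),92,21)):print(n,rim(Z["W"],Z["d"],c,h,R))
print(shift((606,-264.5,150)))
E
```

```text
L (array([ 468.2, -132.9]), np.int64(728), np.float64(1.0))
M (array([ 608.2, -265.8]), np.int64(610), np.float64(1.1))
S (array([474.9, 104.8]), np.int64(165), np.float64(1.1))
[-0.4562  0.0559 -0.1464]
```

```bash
python3 -m crank '-0.04 0 -0.013 0 0 0; -0.08 0 -0.026 0 0 0; -0.12 0.005 -0.038 0 0 0; -0.16 0.01 -0.051 0 0 0; -0.2 0.02 -0.064 0 0 0; -0.24 0.03 -0.077 0 0 0; -0.29 0.04 -0.093 0 0 0; -0.34 0.05 -0.109 0 0 0; -0.39 0.055 -0.125 0 0 0; -0.43 0.056 -0.138 0 0 0; -0.457 0.056 -0.147 0 0 0; -0.457 0.056 -0.147 0 0 0' 1
python3 - <<'E'
from h import *
print(shift((607,-265,50)))
p=eyes.camera("side");save(p,"s1.png");W=cloud(p)
m=(np.hypot(W[...,0]-607,W[...,1]+265)<110)&(p["depth"]>0)&(W[...,2]>100)
q=W[m];o=np.argsort(q[:,2])[:400];print(len(q),q[o[::20]].round(0).tolist())
E
```

```text
time: 2.1
eef_pos: [607.6, -262.2, 149.8]
orientation: [-90.0, 0.0, -157.0]
wrist_force: [-0.1, -0.8, -0.6]
grip_width: 85.3
[0.0017 0.0998 0.0024]
62281 [[622.0, -311.0, 188.0], [597.0, -222.0, 191.0], [616.0, -311.0, 193.0], [597.0, -222.0, 195.0], [594.0, -223.0, 196.0], [622.0, -315.0, 197.0], [600.0, -221.0, 198.0], [600.0, -220.0, 199.0], [591.0, -225.0, 200.0], [616.0, -308.0, 201.0], [600.0, -221.0, 202.0], [580.0, -225.0, 203.0], [592.0, -223.0, 204.0], [615.0, -309.0, 205.0], [622.0, -313.0, 206.0], [623.0, -315.0, 207.0], [622.0, -313.0, 208.0], [592.0, -224.0, 209.0], [589.0, -225.0, 209.0], [622.0, -315.0, 210.0]]
```

View pics/s1.png

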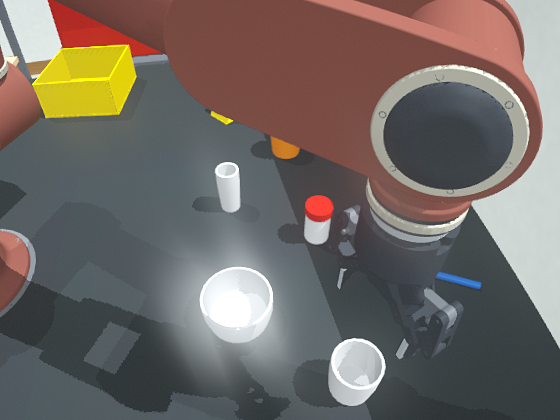

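The fingers straddle the medium tub from above. The light pads show at about (340,278) and (402,348), and I'll measure how high their tips are.

Run:
```python
from h import *
p=eyes.camera("side");W=cloud(p);d=p["depth"]
for c0,c1,r0,r1 in((332,350,262,292),(392,415,333,364)):
    w_=W[r0:r1,c0:c1];m=(w_[...,2]>120)&(d[r0:r1,c0:c1]>0);print(m.sum(), w_[m].min(0).round(),w_[m].max(0).round())
    b=p["color"][r0:r1,c0:c1].min(-1)>120
    rr,cc=np.nonzero(b);print([(r0+a,c0+e,w_[a,e].round().tolist()) for a,e in list(zip(rr,cc))[::8]])
```

```text
362 [ 574. -243.  188.] [ 592. -215.  260.]
[(np.int64(269), np.int64(340), [578.0, -224.0, 226.0]), (np.int64(271), np.int64(340), [579.0, -224.0, 222.0]), (np.int64(273), np.int64(339), [578.0, -224.0, 220.0]), (np.int64(275), np.int64(339), [579.0, -224.0, 215.0]), (np.int64(277), np.int64(340), [579.0, -226.0, 215.0]), (np.int64(279), np.int64(340), [579.0, -227.0, 212.0]), (np.int64(281), np.int64(340), [579.0, -227.0, 209.0]), (np.int64(284), np.int64(337), [578.0, -225.0, 199.0]), (np.int64(286), np.int64(337), [579.0, -224.0, 195.0]), (np.int64(289), np.int64(339), [580.0, -228.0, 194.0])]
421 [ 613. -321.  189.] [ 629. -307.  246.]
[(np.int64(340), np.int64(403), [615.0, -310.0, 226.0]), (np.int64(343), np.int64(402), [615.0, -310.0, 221.0]), (np.int64(344), np.int64(405), [616.0, -313.0, 224.0]), (np.int64(345), np.int64(406), [617.0, -314.0, 224.0]), (np.int64(346), np.int64(406), [617.0, -314.0, 221.0]), (np.int64(347), np.int64(405), [617.0, -314.0, 220.0]), (np.int64(348), np.int64(405), [618.0, -313.0, 215.0]), (np.int64(349), np.int64(404), [617.0, -314.0, 215.0]), (np.int64(350), np.int64(404), [618.0, -314.0, 212.0]), (np.int64(351), np.int64(403), [617.0, -314.0, 211.0]), (np.int64(352), np.int64(403), [618.0, -314.0, 208.0]), (np.int64(353), np.int64(402), [617.0, -314.0, 207.0]), (np.int64(354), np.int64(402), [618.0, -314.0, 203.0]), (np.int64(355), np.int64(401), [617.0, -314.0, 203.0]), (np.int64(356), np.int64(402), [620.0, -313.0, 195.0]), (np.int64(358), np.int64(398), [616.0, -313.0, 194.0])]
```

```bash
python3 -m crank '0.002 0.02 0.0025 0 0 0; 0.002 0.04 0.0025 0 0 0; 0.002 0.06 0.0025 0 0 0; 0.002 0.075 0.0025 0 0 0; 0.002 0.09 0.0025 0 0 0; 0.002 0.09 0.0025 0 0 0'
python3 - <<'E'
from h import *
print(shift((607,-265,50)))
p=eyes.camera("side");W=cloud(p);d=p["depth"]
cv2.imwrite("pics/s2.png",cv2.resize(p["color"][250:420,260:460,::-1],None,fx=3.5,fy=3.5))
m=(np.hypot(W[...,0]-607,W[...,1]+265)<90)&(np.hypot(W[...,0]-607,W[...,1]+265)>40)&(d>0)&(W[...,2]>25)&(W[...,2]<180)
q=W[m];o=np.argsort(q[:,2]);print(len(q),q[o[:400:20]].round(0).tolist())
print(rim(W,d,(607,-265),75,34))
E
```

```text
time: 2.95
eef_pos: [604.6, -266.0, 57.9]
orientation: [-90.1, -0.1, -157.2]
wrist_force: [0.2, 0.6, -0.1]
grip_width: 85.3
[-0.0026  0.0079 -0.    ]
1655 [[589.0, -229.0, 97.0], [581.0, -232.0, 100.0], [613.0, -312.0, 103.0], [619.0, -318.0, 105.0], [620.0, -321.0, 106.0], [631.0, -318.0, 108.0], [620.0, -320.0, 110.0], [612.0, -312.0, 112.0], [585.0, -230.0, 113.0], [582.0, -232.0, 115.0], [579.0, -232.0, 116.0], [614.0, -314.0, 118.0], [613.0, -313.0, 120.0], [586.0, -229.0, 122.0], [617.0, -316.0, 124.0], [577.0, -227.0, 126.0], [612.0, -312.0, 129.0], [579.0, -231.0, 133.0], [579.0, -231.0, 135.0], [576.0, -215.0, 140.0]]
(array([ 608.4, -265.8]), np.int64(443), np.float64(1.0))
```

View pics/s2.png

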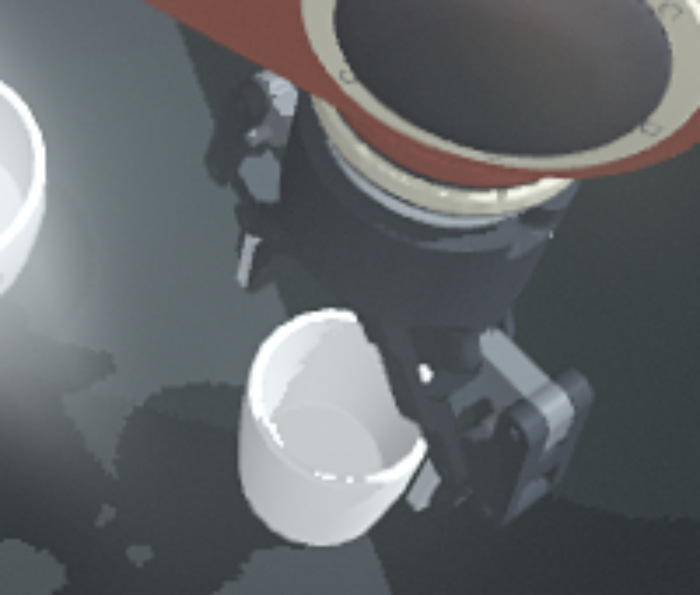

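The depth puts the open finger tips at about 97 mm, 39 mm above the reported TCP. The crop agrees: the right pad at (425,490) overlaps the tub rim from above. I'll go down further and check again.

```bash
python3 -m crank '-0.0026 0.01 0 0 0 0; -0.0026 0.02 0 0 0 0; -0.0026 0.028 0 0 0 0; -0.0026 0.033 0 0 0 0; -0.0026 0.033 0 0 0 0'
python3 - <<'E'
from h import *
print(shift((607,-265,20)))
p=eyes.camera("side");W=cloud(p);d=p["depth"]
cv2.imwrite("pics/s3.png",cv2.resize(p["color"][250:420,260:460,::-1],None,fx=3.5,fy=3.5))
rr=np.hypot(W[...,0]-607,W[...,1]+265)
m=(rr<90)&(rr>40)&(d>0)&(W[...,2]>15)&(W[...,2]<180)
q=W[m];o=np.argsort(q[:,2]);print(len(q),q[o[:400:20]].round(0).tolist())
R=Ro.from_euler("xyz",r.get_state()["orientation"],degrees=True)
m=(rr<45)&(d>0)&(W[...,2]>80);print("body",np.percentile(W[m][:,2],[0,1,3,10]))
E
```

```text
time: 3.62
eef_pos: [607.6, -265.5, 26.2]
orientation: [-90.0, -0.0, -157.2]
wrist_force: [-0.0, 0.7, 0.1]
grip_width: 85.2
[ 0.0004  0.0062 -0.0007]
2374 [[598.0, -224.0, 64.0], [616.0, -314.0, 70.0], [623.0, -319.0, 73.0], [581.0, -221.0, 75.0], [622.0, -318.0, 77.0], [593.0, -227.0, 79.0], [581.0, -219.0, 81.0], [615.0, -310.0, 83.0], [617.0, -316.0, 85.0], [589.0, -228.0, 87.0], [581.0, -228.0, 89.0], [627.0, -320.0, 93.0], [581.0, -229.0, 97.0], [617.0, -312.0, 101.0], [624.0, -321.0, 104.0], [579.0, -228.0, 109.0], [580.0, -216.0, 110.0], [576.0, -226.0, 112.0], [619.0, -323.0, 112.0], [617.0, -316.0, 113.0]]
body [ 80.11311019 127.18997986 133.21235746 187.60600443]
```

View pics/s3.png

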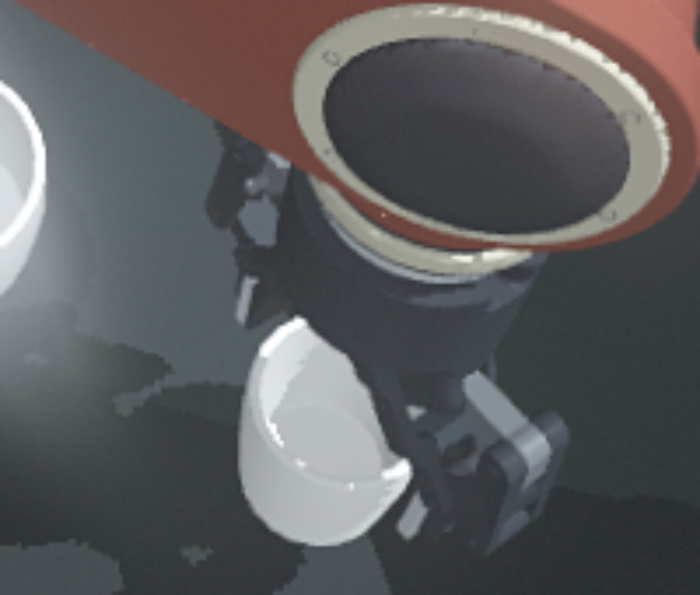

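The pads now straddle the tub, with their tips at about 64 mm, just below the 75 mm rim. I'll go down 5 mm more and grip the top 20 mm or so.

```bash
python3 -m crank '0 0.003 -0.0005 0 0 0; 0 0.005 -0.0005 0 0 0; 0 0.005 -0.0005 0 0 0'
python3 -m crank '0 0 0 0 0 0; 0 0 0 0 0 0; 0 0 0 0 0 0; 0 0 0 0 0 0; 0 0 0 0 0 0; 0 0 0 0 0 0; 0 0 0 0 0 0; 0 0 0 0 0 0' -1 40
python3 - <<'E'
from h import *
print(shift((607,-265,20)))
p=eyes.camera("side");W=cloud(p);d=p["depth"]
rr=np.hypot(W[...,0]-607,W[...,1]+265)
m=(rr<90)&(rr>37)&(d>0)&(W[...,2]>15)&(W[...,2]<180)
q=W[m];o=np.argsort(q[:,2]);print(len(q),q[o[:300:20]].round(0).tolist())
print(rim(W,d,(607,-265),75,34))
E
```

```text
time: 4.05
eef_pos: [607.7, -265.2, 21.7]
orientation: [-90.0, -0.0, -157.2]
wrist_force: [0.7, -0.4, 0.6]
grip_width: 85.2
time: 5.05
eef_pos: [608.2, -265.4, 22.5]
orientation: [-90.0, 0.0, -157.2]
wrist_force: [0.6, 0.5, 5.7]
grip_width: 66.3
[ 0.001   0.0024 -0.0009]
2143 [[620.0, -305.0, 54.0], [620.0, -309.0, 65.0], [628.0, -309.0, 68.0], [619.0, -308.0, 72.0], [585.0, -227.0, 75.0], [613.0, -304.0, 78.0], [613.0, -307.0, 83.0], [612.0, -302.0, 89.0], [612.0, -305.0, 97.0], [611.0, -304.0, 99.0], [629.0, -297.0, 101.0], [624.0, -299.0, 102.0], [625.0, -299.0, 103.0], [612.0, -306.0, 104.0], [610.0, -303.0, 105.0]]
(array([ 609.2, -267.3]), np.int64(390), np.float64(2.6))
```

```bash
python3 -m crank '0 -0.005 0 0 0 0; 0 -0.015 0 0 0 0; 0 -0.03 0 0 0 0; 0 -0.05 0 0 0 0; 0 -0.07 0 0 0 0; 0 -0.085 0 0 0 0; 0 -0.09 0 0 0 0; 0 -0.09 0 0 0 0'
python3 - <<'E'
from h import *
s=r.get_state();print(s["eef_pos"])
p=eyes.camera("side");W=cloud(p);d=p["depth"]
cv2.imwrite("pics/s4.png",cv2.resize(p["color"][150:420,180:500,::-1],None,fx=2.2,fy=2.2))
print(rim(W,d,(607,-265),165,34,hb=6))
print("L side",rim(W,d,(467,-132.6),55,53)); t=eyes.camera("top");print("L top",rim(cloud(t),t["depth"],(467,-132.6),55,53))
print("M top",rim(cloud(t),t["depth"],(607,-265),165,34))
print(shift((467,-132.6,111)))
E
```

```text
time: 6.1
eef_pos: [607.9, -265.3, 112.2]
orientation: [-90.0, 0.0, -157.2]
wrist_force: [0.5, -0.2, -1.6]
grip_width: 66.3
[ 607.85853512 -265.28431049  112.19176011]
(array([ 608.9, -267.5]), np.int64(654), np.float64(2.8))
L side (array([ 468.1, -132.9]), np.int64(727), np.float64(1.0))
L top (array([ 465.6, -132.3]), np.int64(540), np.float64(1.1))
M top (array([ 606. , -265.6]), np.int64(149), np.float64(1.1))
[ 0.078   0.0002 -0.1763]
```

View pics/s4.png

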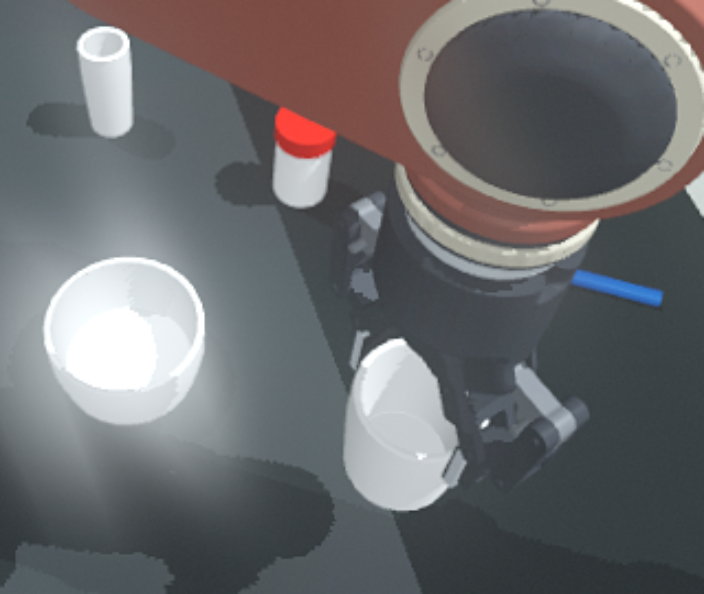

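The medium tub is held upright at about (400,430) in the crop and is clear of the table. Next I'll carry it over the wide tub.

```bash
python3 -m crank '0.008 0 -0.018 0 0 0; 0.02 0 -0.045 0 0 0; 0.034 0 -0.077 0 0 0; 0.048 0 -0.11 0 0 0; 0.062 0 -0.14 0 0 0; 0.072 0 -0.163 0 0 0; 0.078 0 -0.177 0 0 0; 0.078 0 -0.177 0 0 0; 0.078 0 -0.177 0 0 0'
python3 - <<'E'
from h import *
s=r.get_state();print(shift((467.3,-132.3,27)))
for c in("side","top"):
    p=eyes.camera(c);W=cloud(p);d=p["depth"]
    print(c,"M",rim(W,d,(467,-132),165,34,hb=6,b=8),"L",rim(W,d,(467,-132),55,53,b=10))
E
```

```text
time: 7.32
eef_pos: [467.9, -132.8, 112.1]
orientation: [-90.0, 0.0, -157.2]
wrist_force: [-0.1, 0.1, -0.4]
grip_width: 66.2
[ 0.0004  0.0851 -0.0007]
side M (array([ 469.7, -134.6]), np.int64(336), np.float64(1.5)) L (array([ 468.2, -132.8]), np.int64(530), np.float64(1.1))
top M (array([ 466.8, -133.4]), np.int64(40), np.float64(0.8)) L (array([ 465.3, -132.7]), np.int64(185), np.float64(1.1))
```

```bash
python3 -m crank '0.001 0.01 -0.001 0 0 0; 0.001 0.025 -0.001 0 0 0; 0.001 0.04 -0.001 0 0 0; 0.001 0.055 -0.001 0 0 0; 0.001 0.068 -0.001 0 0 0; 0.001 0.077 -0.001 0 0 0; 0.001 0.081 -0.001 0 0 0; 0.001 0.083 -0.001 0 0 0; 0.001 0.083 -0.001 0 0 0'
python3 -m crank '0 0.001 0 0 0 0; 0 0.0015 0 0 0 0; 0 0.0015 0 0 0 0'
```

```text
time: 8.55
eef_pos: [466.3, -131.9, 29.2]
orientation: [-90.0, 0.0, -157.2]
wrist_force: [0.4, -0.4, -0.3]
grip_width: 66.1
time: 8.93
eef_pos: [466.1, -131.8, 27.5]
orientation: [-90.0, 0.0, -157.2]
wrist_force: [0.1, -0.1, -1.3]
grip_width: 66.4
```

```bash
python3 -m crank '0 0 0 0 0 0; 0 0 0 0 0 0; 0 0 0 0 0 0; 0 0 0 0 0 0; 0 0 0 0 0 0' 1
python3 -m crank '0 -0.01 0 0 0 0; 0 -0.03 0 0 0 0; 0 -0.06 0 0 0 0; 0 -0.09 0 0 0 0; 0 -0.12 0 0 0 0; 0 -0.14 0 0 0 0; 0 -0.14 0 0 0 0'
python3 - <<'E'
from h import *
for c in("side","top"):
    p=eyes.camera(c);W=cloud(p);d=p["depth"]
    for n,c0,h,R in(("M",(467,-132),80,34),("L",(467,-132),55,53),("S",(473.5,105),92,21)):print(c,n,rim(W,d,c0,h,R,b=8,hb=6))
    if c=="side":cv2.imwrite("pics/s5.png",cv2.resize(p["color"][150:420,120:440,::-1],None,fx=2.2,fy=2.2))
print(shift((473.5,105,168)))
E
```

```text
time: 9.55
eef_pos: [466.0, -131.7, 27.4]
orientation: [-90.0, 0.0, -157.2]
wrist_force: [0.1, 0.1, -0.1]
grip_width: 85.0
time: 10.42
eef_pos: [467.2, -132.2, 169.5]
orientation: [-89.8, 0.2, -157.2]
wrist_force: [-0.1, 0.1, -0.4]
grip_width: 85.8
side M (array([ 467.9, -133.8]), np.int64(515), np.float64(1.0))
side L (array([ 468.2, -132.8]), np.int64(1078), np.float64(7.7))
side S (array([473.5, 105. ]), np.int64(0), np.float64(nan))
top M (array([ 465.2, -133.4]), np.int64(145), np.float64(1.1))
top L (array([ 465.1, -133.2]), np.int64(262), np.float64(3.1))
top S (array([472.2, 105. ]), np.int64(217), np.float64(1.1))
[-0.0989 -0.0013 -0.215 ]h.py:20: RuntimeWarning: Mean of empty slice.
  s=least_squares(f,c,loss="soft_l1");return s.x.round(1),m.sum(),np.abs(f(s.x)).mean().round(1)
  ret = ret.dtype.type(ret / rcount)
```

View pics/s5.png

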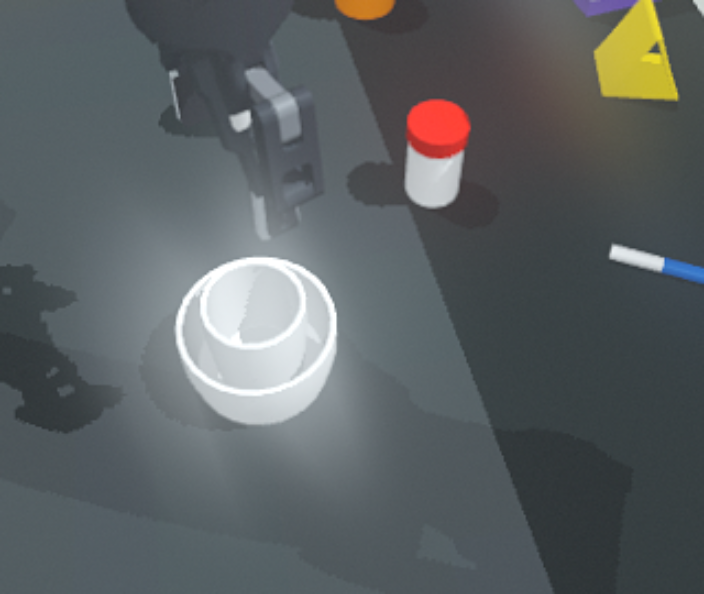

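The medium tub stands upright inside the wide one, at about (255,300) in the crop. Its rim height and centre agree with that. Next is the narrow tub.

```bash
python3 -m crank '-0.01 0 -0.022 0 0 0; -0.025 0 -0.054 0 0 0; -0.042 0 -0.091 0 0 0; -0.059 0 -0.128 0 0 0; -0.075 0 -0.163 0 0 0; -0.09 0 -0.196 0 0 0; -0.099 0 -0.215 0 0 0; -0.099 0 -0.215 0 0 0; -0.099 0 -0.215 0 0 0'
python3 - <<'E'
from h import *
print(shift((473.5,105,46)))
E
```

```text
time: 11.65
eef_pos: [473.4, 104.3, 166.2]
orientation: [-90.0, -0.1, -157.2]
wrist_force: [0.2, 0.5, -0.5]
grip_width: 85.4
[-0.0006  0.1202 -0.0006]
```

```bash
python3 -m crank '0 0.02 -0.0005 0 0 0; 0 0.045 -0.0005 0 0 0; 0 0.07 -0.0005 0 0 0; 0 0.09 -0.0005 0 0 0; 0 0.105 -0.0005 0 0 0; 0 0.115 -0.0005 0 0 0; 0 0.12 -0.0005 0 0 0; 0 0.12 -0.0005 0 0 0'
python3 -m crank '0 0 0 0 0 0; 0 0 0 0 0 0; 0 0 0 0 0 0; 0 0 0 0 0 0; 0 0 0 0 0 0; 0 0 0 0 0 0; 0 0 0 0 0 0; 0 0 0 0 0 0; 0 0 0 0 0 0; 0 0 0 0 0 0' -1 30
python3 - <<'E'
from h import *
p=eyes.camera("side");W=cloud(p);d=p["depth"]
rr=np.hypot(W[...,0]-473.5,W[...,1]-105)
m=(rr<80)&(rr>25)&(d>0)&(W[...,2]>15)&(W[...,2]<180)
q=W[m];o=np.argsort(q[:,2]);print(len(q),q[o[:300:20]].round(0).tolist())
cv2.imwrite("pics/s6.png",cv2.resize(p["color"][80:280,120:340,::-1],None,fx=3,fy=3))
E
```

```text
time: 12.65
eef_pos: [473.9, 105.3, 47.4]
orientation: [-90.0, 0.0, -157.2]
wrist_force: [-0.2, 0.8, 1.2]
grip_width: 85.6
time: 13.9
eef_pos: [474.5, 105.5, 48.2]
orientation: [-90.0, 0.1, -157.2]
wrist_force: [-0.7, 1.1, 4.9]
grip_width: 41.3
979 [[488.0, 79.0, 75.0], [492.0, 75.0, 83.0], [477.0, 75.0, 87.0], [475.0, 77.0, 91.0], [491.0, 73.0, 94.0], [474.0, 80.0, 98.0], [475.0, 79.0, 101.0], [490.0, 72.0, 105.0], [457.0, 125.0, 113.0], [452.0, 132.0, 122.0], [493.0, 55.0, 124.0], [462.0, 130.0, 126.0], [489.0, 52.0, 127.0], [446.0, 141.0, 129.0], [500.0, 59.0, 130.0]]
```

View pics/s6.png

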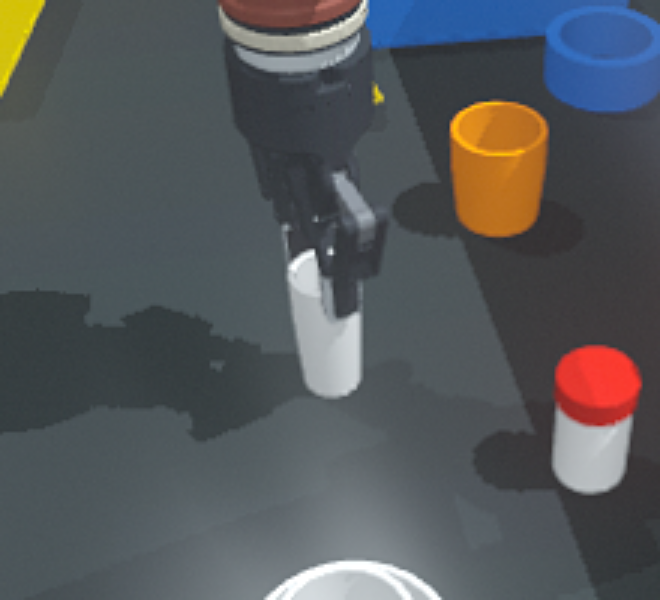

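The narrow tub is gripped across its top, with the tips at about 73 mm; the tub is at (325,320) in the crop. Now I'll lift it and carry it across.

```bash
python3 -m crank '0 -0.005 0 0 0 0; 0 -0.015 0 0 0 0; 0 -0.035 0 0 0 0; 0 -0.06 0 0 0 0; 0 -0.085 0 0 0 0; 0 -0.105 0 0 0 0; 0 -0.115 0 0 0 0; 0 -0.115 0 0 0 0'
python3 - <<'E'
from h import *
S=np.zeros(2);s=r.get_state();print(s["eef_pos"])
for c in("side","top"):
    p=eyes.camera(c);W=cloud(p);d=p["depth"]
    print(c,"S",rim(W,d,(474,105),207,21,b=8,hb=6),"M",rim(W,d,(467,-133.5),80,34,b=8,hb=6))
print(shift((467,-133.4,163)))
E
```

```text
time: 14.95
eef_pos: [474.1, 105.3, 163.0]
orientation: [-90.0, 0.1, -157.2]
wrist_force: [0.6, -0.1, -0.5]
grip_width: 41.0
[474.13157699 105.25602296 163.01603924]
side S (array([474.5, 102.9]), np.int64(167), np.float64(2.2)) M (array([ 468. , -133.7]), np.int64(508), np.float64(1.0))
top S (array([474., 105.]), np.int64(0), np.float64(nan)) M (array([ 465.4, -132.9]), np.int64(365), np.float64(1.1))
[ 0.0982 -0.0015  0.2175]h.py:20: RuntimeWarning: Mean of empty slice.
  s=least_squares(f,c,loss="soft_l1");return s.x.round(1),m.sum(),np.abs(f(s.x)).mean().round(1)
  ret = ret.dtype.type(ret / rcount)
```

```bash
python3 -m crank '0.01 -0.001 0.022 0 0 0; 0.025 -0.001 0.055 0 0 0; 0.042 -0.001 0.093 0 0 0; 0.059 -0.001 0.13 0 0 0; 0.075 -0.001 0.166 0 0 0; 0.089 -0.001 0.197 0 0 0; 0.098 -0.001 0.217 0 0 0; 0.098 -0.001 0.217 0 0 0; 0.098 -0.001 0.217 0 0 0'
python3 - <<'E'
from h import *
s=r.get_state();print(s["eef_pos"])
for c in("side","top"):
    p=eyes.camera(c);W=cloud(p);d=p["depth"]
    rr=np.hypot(W[...,0]-467,W[...,1]+133);m=(d>0)&(rr<25)&(W[...,2]>120)&(W[...,2]<185);q=W[m]
    if len(q)>20:
        f=lambda a:np.hypot(q[:,0]-a[0],q[:,1]-a[1])-np.interp(q[:,2]-116,[0,60],[18,21]);z=least_squares(f,[467,-133],loss="soft_l1")
        print(c,"S body",z.x.round(1),len(q),np.abs(f(z.x)).mean().round(1),q[:,2].min().round(1))
    print("M",rim(W,d,(467,-133),80,34,b=6,hb=5))
print(shift((467,-133.3,163)))
E
```

```text
time: 16.18
eef_pos: [467.1, -132.1, 162.5]
orientation: [-90.1, -0.1, -157.2]
wrist_force: [0.0, 0.7, 0.2]
grip_width: 41.3
[ 467.07706654 -132.0712737   162.51101846]
side S body [ 468.3 -131.6] 827 0.8 120.5
M (array([ 468. , -133.6]), np.int64(374), np.float64(1.0))
top S body [ 465.1 -132.7] 70 0.3 120.0
M (array([ 465.2, -133.4]), np.int64(133), np.float64(1.1))
[ 0.0009 -0.0001  0.0012]
```

```bash
python3 -m crank '0.0005 0.01 0.0013 0 0 0; 0.0005 0.03 0.0013 0 0 0; 0.0005 0.045 0.0013 0 0 0; 0.0005 0.06 0.0013 0 0 0; 0.0005 0.075 0.0013 0 0 0; 0.0005 0.088 0.0013 0 0 0; 0.0005 0.096 0.0013 0 0 0; 0.0005 0.1 0.0013 0 0 0; 0.0005 0.102 0.0013 0 0 0; 0.0005 0.102 0.0013 0 0 0'
python3 -m crank '0 0.001 0 0 0 0; 0 0.002 0 0 0 0; 0 0.002 0 0 0 0'
```

```text
time: 17.52
eef_pos: [467.8, -134.2, 61.7]
orientation: [-90.0, 0.0, -157.2]
wrist_force: [-0.7, -0.3, -0.3]
grip_width: 41.1
time: 17.9
eef_pos: [467.6, -134.1, 59.4]
orientation: [-90.0, 0.0, -157.2]
wrist_force: [-0.7, -0.1, 0.0]
grip_width: 41.4
```

```bash
python3 -m crank '0 0.0005 0 0 0 0; 0 0.001 0 0 0 0; 0 0.001 0 0 0 0'
```

```text
time: 18.27
eef_pos: [467.6, -134.1, 58.4]
orientation: [-90.0, 0.0, -157.2]
wrist_force: [0.2, 0.2, -0.8]
grip_width: 41.1
```

```bash
python3 -m crank '0 0 0 0 0 0; 0 0 0 0 0 0; 0 0 0 0 0 0; 0 0 0 0 0 0; 0 0 0 0 0 0; 0 0 0 0 0 0; 0 0 0 0 0 0; 0 0 0 0 0 0' 1
python3 -m crank '0 -0.01 0 0 0 0; 0 -0.03 0 0 0 0; 0 -0.06 0 0 0 0; 0 -0.09 0 0 0 0; 0 -0.12 0 0 0 0; 0 -0.15 0 0 0 0; 0 -0.15 0 0 0 0'
python3 -m crank '0 0 0.03 0 0 0; 0 0 0.07 0 0 0; 0 0 0.11 0 0 0; 0 0 0.14 0 0 0; 0 0 0.15 0 0 0; 0 0 0.15 0 0 0; 0 0 0.15 0 0 0'
python3 - <<'E'
from h import *
for c in("side","top"):
    p=eyes.camera(c);W=cloud(p);d=p["depth"]
    for n,c0,h,R in(("S",(467,-133),102,21),("M",(467,-133),80,34),("L",(467,-133),55,53),("O",(607,259),75,34)):
        b=7;rr=np.hypot(W[...,0]-c0[0],W[...,1]-c0[1]);m=(abs(rr-R+2)<b)&(abs(W[...,2]-h)<7)&(d>0)
        q=W[m]
        if len(q)<20: print(c,n,len(q));continue
        f=lambda a:np.hypot(q[:,0]-a[0],q[:,1]-a[1])-R+2;z=least_squares(f,c0,loss="soft_l1")
        print(c,n,z.x.round(1),"z",np.percentile(q[:,2],[20,50,90]).round(1),len(q))
    if c=="side":cv2.imwrite("pics/s7.png",cv2.resize(p["color"][80:420,120:480,::-1],None,fx=1.7,fy=1.7))
E
```

```text
time: 19.27
eef_pos: [467.5, -134.1, 58.4]
orientation: [-90.0, -0.0, -157.2]
wrist_force: [0.2, 0.4, -0.6]
grip_width: 85.5
time: 20.15
eef_pos: [469.3, -134.9, 212.3]
orientation: [-89.7, 0.3, -157.2]
wrist_force: [0.0, 0.1, 0.8]
grip_width: 85.7
time: 21.02
eef_pos: [525.3, -271.4, 208.1]
orientation: [-90.0, -0.0, -157.2]
wrist_force: [-0.6, -0.0, -0.5]
grip_width: 85.6
side S [ 468.1 -134.1] z [ 98.5 101.4 102.8] 351
side M [ 468.  -133.7] z [76.4 79.1 80.7] 410
side L [ 468.1 -132.9] z [52.  54.3 55.9] 689
side O 0
top S [ 465.6 -133.1] z [100.7 102.4 104.4] 233
top M [ 465.4 -132.8] z [78.8 80.5 82.2] 377
top L [ 465.6 -132.1] z [54.  55.6 57.4] 567
top O [606.  259.3] z [72.4 74.9 76.9] 413
```

View pics/s7.png

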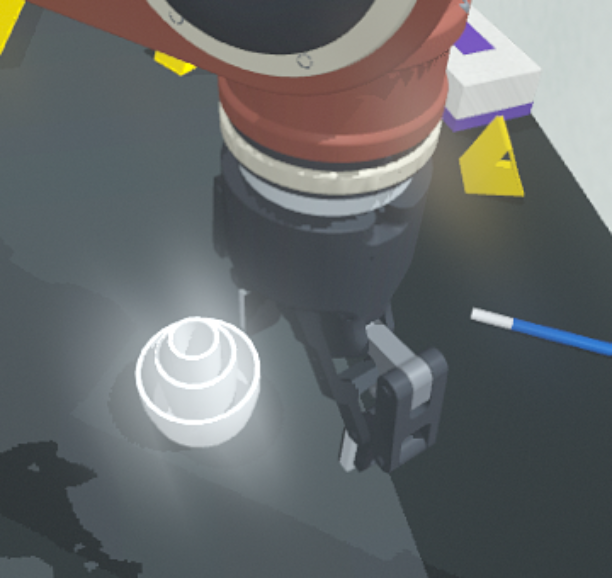

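All three tubs are nested at about (195,370) in the crop. The rims are at roughly 55, 80 and 102 mm, the centres agree to within about 1.5 mm, and the gripper is clear.

```bash
python3 -c "
from cell import r
print(r.job_done())"
```

```text
the job is handed in; nothing more can be done
None
```

I nested the three tubs in the required order and handed the job in at about 21 s of the 53 s allowed; no verdict was reported. I placed the middle-sized tub in the wide one first, while the narrow one was still about 240 mm away. The narrow one then went into the middle-sized one.

**Last checks:** The rims measured about 55, 80 and 102 mm high, which is where they should be. The three centres agree within about 1.5 mm in both cameras. The gripper is clear of everything, and wrist forces printed after the moves stayed below 6 N. The orange tub is where it started.

**Not fully confirmed or disagreeing:**
- I did not re-measure the red-lidded pot at the end. It looked undisturbed in the last picture that showed it, taken with the narrow tub gripped but not yet lifted.
- The two cameras differ by about 2.5 mm in x, so I used their mean.
- The open finger tips sat about 38 mm above the reported TCP, more than the description suggests. I set the grip heights from the measured tips instead.
- The gripper read 66 mm on the 68 mm tub.

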